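# Scrub out the slanted rinse beaker

## Robot

A 6-joint arm with a two-finger parallel gripper is mounted at the origin on the work surface. World frame = base frame: x ahead of the robot, y to its left, z up, the work surface at z = 0. Lengths are in m, angles in rad, forces in N, time in s.
With the tool pointing down it reaches from about 0.425 to 0.95 m from the base axis. Payload 14.7 kg.
Tool frame: the origin (TCP) lies midway between the tips of the shut fingers; the grasp point (between the pads) lies behind it (manip.grip_depth is the y of the grasp point in the tool frame, in m); y points along the fingers, x is the direction in which the jaws open and shut, and the axes are right-handed (so a half turn about y gives the same grasp; the last joint's range is limited). The gripper opens to 85 mm and grips with 20 to 120 N. Pads are 22 mm wide; open, the fingers measure 114 mm over their backs; the gripper's body (76 mm by 85 mm) begins 54 mm behind the grasp point. The pads swing forward as they close: fully open they stand 13 mm farther back than shut.
Start: joints at [-1.229, 0.48, 1.596, -0, 1.065, -0.047], TCP at [0.246, -0.601, 0.231] pointing down, gripper open.
Joint ranges: [-2.75, 2.75], [-0.82, 2.05], [0.23, 2.67], [-1.56, 4.7], [0.09, 2.69], [-2.92, 2.92]. Speed limits (rad/s): [1.89, 1.89, 2.39, 3.01, 3.01, 3.01].

## Interface

Orientations are given as a unit quaternion [w, x, y, z].
In Python, from station import manip gives the robot as it stands. Calls block until the motion is done:
- manip.move_ptp(position, orientation): joint-space move of the TCP to a pose.
- manip.move_linear(position, feed=0.15, frame=None, contact_N=None): straight line of the TCP; frame=None keeps the orientation; feed is the mean speed in m/s. With contact_N (N) it stops when the force on the tool has changed by that much, and returns True; else False.
- manip.goto_joints(angles): joint-space move.
- manip.release() and manip.clamp(squeeze=None): open the fingers fully, or close them until they stop; squeeze is the grip in N (None keeps the last).
- manip.hold(seconds).
- manip.inverse_kinematics(position, orientation): joint angles nearest the present ones, or None.
- manip.camera(name): name is "side" or "top" or "wrist"; returns a dict with "pixels" (400x640x3 uint8, blue, green, red), "mtx" (3x3 intrinsics, pixels), "cam_to_world" (4x4, takes a point from camera to world coordinates). Camera axes: x right, y up, looking along -z (the intrinsics and any distortion apply to the point x, -y, -z); pixel columns grow to the right and rows downward; lengths in m; the calibration is good to about 2 mm. The wrist camera is an equidistant fisheye: a pixel r from the principal point sees the ray r / f radians off the axis. A picture is of the moment at which its call begins. There is no depth.
A pose or a line that the arm cannot do raises manip.PlanningError and nothing moves.
- manip.finish_job(): hands the job in, once; it reports no verdict.
Trained networks look in the newest picture that a camera, given by its name, has taken for a name from the list of things; names that differ only in an ending like _2 or _b are one class to them, and where a whole thing is asked for, a point or a joint stands for the part that bears it (a point fixed in the world has none). Each returns a list of dicts, best first, with "confidence" (0 to 1); they miss things now and then, are a little off and sometimes report something else, mostly with a low value. They report only what shows in the picture. A call takes as long as a camera call.
- manip.outline_of(camera, query): "mask" (400x640 bool, what is visible of it) and "position" ([column, row] in pixels, amid what is visible of it).
Readings, each from a call of its own:
- manip.get_t(): time.
- manip.get_q(): joint angles.
- manip.get_qd(): joint speeds.
- manip.get_tau(): joint torques, N m.
- manip.get_position(): TCP position.
- manip.get_orientation(): TCP orientation.
- manip.get_ft_force(): force on the tool from outside, world axes, zero at the start.
- manip.get_torque(): the same for the moment, N m.
- manip.get_finger_gap(): finger opening in m.
Only numpy, scipy, OpenCV 4.12 (cv2) and the standard library are available. Lean on these libraries where they do the work, as an engineer would, in place of code of your own. Each camera call takes 0.05 s, during which the arm holds its last target. There are 200 camera calls.

## Task

Take the long brush out of its pot and scrub the inside of the steel beaker that leans in the grey stand: push the brush head right down until it presses on the strainer plate that forms the bottom (how deep that plate sits varies, so feel for it), then draw it up until its end is near the mouth but still inside, while rubbing it along the lower (underside) wall from low down to near the mouth, and do this down-and-up scrub twice. Press gently, never hard (under 20 N). Then lower the brush, without dropping it, back into its pot to stand on the pot's floor, and leave everything else on the bench where it is.

Things in the scene. Friction and masses are not known exactly. Their poses are not given: they have to be found in the camera images.
- brush: Long bottle brush, 80 g, 200 mm long, at first head down in the pot. Origin: centre of the head's flat end; z runs along the brush to the handle. Head: white with grey bands, 34 mm across, 0 to 46 mm, end bevelled to 26 mm, sprung: gives up to 5 mm along the stem; steel stem 8 mm across to 125 mm; round wooden handle 20 mm across, 132 to 194 mm (grip at about 165).
- beaker: Steel beaker, fixed, leaning 20 degrees (0.35 rad). Origin: centre of its underside; z along its axis, out of the mouth. 60 mm across, 130 mm long, inside 54 mm across; mouth at z = 130 mm. A flat strainer plate jammed inside is its bottom; its top lies anywhere from z = 9 to 39 mm. The -x side is the lower wall, the underside of the lean; at yaw 0 the mouth leans to the robot.
- stand: Grey painted stand that holds the beaker, fixed to the bench; base 170 x 100 x 12 mm, origin under the base's centre. The beaker's origin lies 50 mm along +x and 26 mm up from it.
- pot: Round terracotta brush pot, fixed, 68 mm across, 80 mm high; inside 56 mm across, inner floor 8 mm above its origin, which is the centre of its underside. z up.
- block: Bystander: dark steel bench block 90 x 60 x 30 mm; origin: centre of its underside.
- lamp: Bystander: brass dome-shaped spirit lamp, 74 mm across, 76 mm high; origin: centre of its underside, z up.
- mug: Bystander: blue mug, 76 mm across, 85 mm high; origin: centre of its underside, z up.
- jar: Bystander: closed glass jar with a white lid, 72 mm across, 90 mm high; origin: centre of its underside, z up.
- hammer: Bystander: hammer lying flat, 200 mm long, handle to its -x; origin: centre of its underside.
- pliers: Bystander: pliers with black handles lying flat, 155 mm long, about 60 mm wide; origin under the pivot, jaws to its +x.

How it is judged:
On the way, in this order (a step that is already met when the one before it is completed fails the run):
1. First scrub: the brush head presses on the strainer plate at the beaker's bottom with over 1.5 N (y of brush in the frame of beaker between -0.02 and 0.02 m and x of brush in the frame of beaker between -0.02 and 0.02 m and z of brush in the frame of beaker below 0.045 m and contact force between brush and strainer_c0 above 1.5 N), for 0.1 s.
2. First scrub: the head rubs on the lower wall (over 0.5 N) in the lower half, its end 55 to 85 mm inside the mouth and over 4 mm off the beaker's axis towards the lower wall (y of brush in the frame of beaker between -0.02 and 0.02 m and x of brush in the frame of beaker between -0.02 and -0.004 m and z of brush in the frame of beaker between 0.045 and 0.075 m and contact force between brush and beaker above 0.5 N), for 0.1 s.
3. First scrub: the head rubs on the lower wall (over 0.5 N) near the mouth, its end 10 to 48 mm inside the mouth (y of brush in the frame of beaker between -0.02 and 0.02 m and x of brush in the frame of beaker between -0.02 and -0.004 m and z of brush in the frame of beaker between 0.082 and 0.12 m and contact force between brush and beaker above 0.5 N), for 0.1 s.
4. Second scrub: the brush head presses on the strainer plate at the beaker's bottom with over 1.5 N (all of step 1), for 0.1 s.
5. Second scrub: the head rubs on the lower wall (over 0.5 N) in the lower half, its end 55 to 85 mm inside the mouth and over 4 mm off the beaker's axis towards the lower wall (all of step 2), for 0.1 s.
6. Second scrub: the head rubs on the lower wall (over 0.5 N) near the mouth, its end 10 to 48 mm inside the mouth (all of step 3), for 0.1 s.
At the end, for the whole second after the job is handed in: After the two scrubs the brush stands released and at rest in its pot, head down: its end within 10 mm of the pot's inner floor and 14 mm of the pot's axis, the brush leaning less than 0.3 rad from upright (z of brush in the frame of pot between 0.004 and 0.018 m and horizontal distance between brush and pot below 0.014 m and angle between brush's own z axis and vertical below 0.3 rad and linear speed of brush below 0.03 m/s); the robot touches nothing.
It fails at once if The brush is forced against the beaker with more than 20 N (contact force between brush and beaker above 20 N).
It fails at once if The brush is dropped into its pot (falling faster than 0.7 m/s inside it) (linear speed of brush above 0.7 m/s and horizontal distance between brush and pot below 0.03 m and z of brush in the frame of pot below 0.07 m).
It fails at once if A bystander is pushed more than 30 mm (distance of any of block, lamp, mug, jar, hammer, pliers from where it was at the start of the episode above 0.03 m).
It fails at once if The mug, the jar or the lamp is tipped by more than 0.5 rad (angle between any of mug, jar, lamp's own z axis and vertical above 0.5 rad).
It also fails if it takes over 72 s, if anything falls off the work surface, if the arm or the gripper's body presses on something with over 40 N, if the wrist force passes 120 N, or if a joint passes its speed limit or range.

## Working session

There is one attempt and no reset: what is moved stays moved. The work goes in short steps, each a Python script; the robot and the scene stay as the last script left them, time stands still between calls to the robot, and variables do not carry over. Pictures are saved under pics/ and viewed, about 8 in all and at most 12, crops included, and the job is handed in when it is done.

```bash
ls; mkdir -p pics; python3 - <<'E'
from station import manip
import cv2, numpy as np
ims=[]
for c in ("side","top"):
    d=manip.camera(c); cv2.imwrite(f"pics/{c}0.png",d["pixels"]); np.savez(f"pics/{c}0.npz",**d)
    print(c,d["mtx"].tolist(),np.round(d["cam_to_world"],4).tolist(),[k for k in d])
    for q in ("brush","beaker","stand","pot","lamp","mug","jar","block","hammer","pliers"):
        r=manip.outline_of(c,q)
        print(c,q,[(round(x["confidence"],2),np.round(x["position"]).tolist(),int(x["mask"].sum())) for x in r[:2]])
        if r: np.save(f"pics/{c}_{q}.npy",r[0]["mask"])
print(manip.get_t(),manip.grip_depth,manip.get_orientation(),manip.get_position(),manip.get_ft_force())
E
```

```text
pics
side [[515.7651224516543, 0.0, 327.53554516978295], [0.0, 515.7651224516543, 189.09817670245909], [0.0, 0.0, 1.0]] [[-0.8302, 0.3903, -0.3981, -0.0105], [-0.5575, -0.5754, 0.5984, 0.9431], [0.0045, 0.7187, 0.6953, 1.1209], [0.0, 0.0, 0.0, 1.0]] ['pixels', 'mtx', 'cam_to_world']
side brush [(0.66, [357.0, 123.0], 163)]
side beaker [(0.82, [298.0, 195.0], 746), (0.59, [278.0, 173.0], 485)]
side stand [(0.89, [304.0, 213.0], 2228), (0.23, [295.0, 284.0], 947)]
side pot [(0.61, [352.0, 156.0], 611), (0.57, [276.0, 173.0], 403)]
side lamp [(0.72, [276.0, 172.0], 466)]
side mug [(0.86, [222.0, 260.0], 1094)]
side jar [(0.66, [376.0, 114.0], 553)]
side block [(0.78, [376.0, 224.0], 679), (0.46, [354.0, 153.0], 563)]
side hammer [(0.56, [294.0, 280.0], 1006)]
side pliers [(0.49, [434.0, 152.0], 327)]
top [[378.16556645842184, 0.0, 316.8845256423316], [0.0, 378.16556645842184, 198.357022644338], [0.0, 0.0, 1.0]] [[-0.0048, 0.9862, -0.1656, 0.4887], [-0.9996, -0.0096, -0.0279, -0.0097], [-0.0291, 0.1654, 0.9858, 0.917], [0.0, 0.0, 0.0, 1.0]] ['pixels', 'mtx', 'cam_to_world']
top brush [(0.58, [408.0, 200.0], 341)]
top beaker [(0.92, [266.0, 196.0], 847)]
top stand [(0.75, [274.0, 212.0], 2940)]
top pot [(0.56, [394.0, 199.0], 521)]
top lamp [(0.92, [312.0, 136.0], 658)]
top mug [(0.69, [493.0, 181.0], 1217), (0.68, [160.0, 174.0], 1372)]
top jar [(0.83, [491.0, 179.0], 1200)]
top block [(0.84, [308.0, 288.0], 958)]
top hammer [(0.79, [183.0, 266.0], 1199)]
top pliers [(0.62, [482.0, 281.0], 771)]
1.1 -0.0187 [ 0.58717248 -0.5871643   0.3940088  -0.39398429] [ 0.24640319 -0.60146191  0.23129055] [-0.62100054 -0.15197306  0.42369247]
```

```bash
python3 - <<'E'
import cv2,numpy as np
a=cv2.imread("pics/side0.png")[80:310,190:470]; b=cv2.imread("pics/top0.png")[100:320,130:530]
a=cv2.resize(a,None,fx=2.6,fy=2.6,interpolation=3); cv2.imwrite("pics/side_c.png",a)
b=cv2.resize(b,None,fx=2,fy=2,interpolation=3); cv2.imwrite("pics/top_c.png",b)
E
```

```text
(no output)
```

View pics/side_c.png

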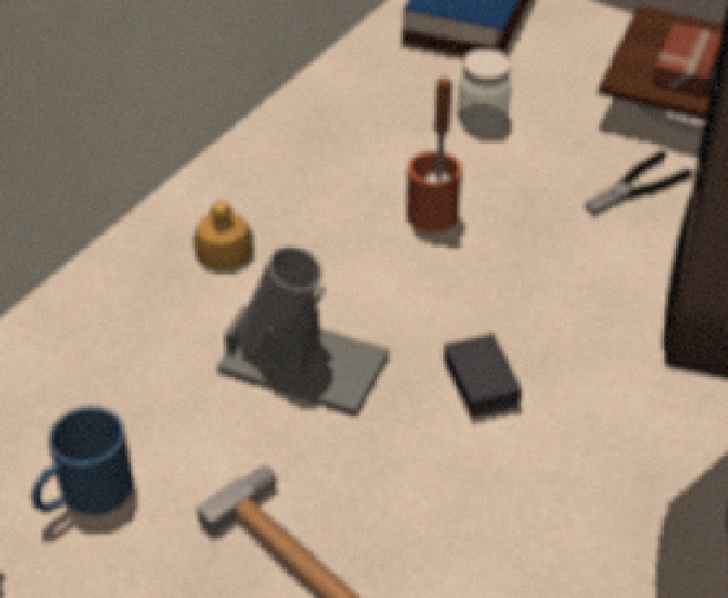

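View pics/top_c.png

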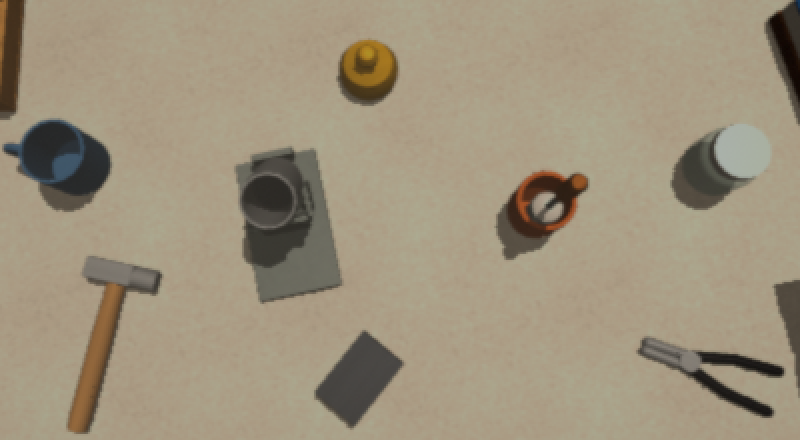

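The pot is at about side (357,146) and top (402,200), with the brush leaning in it. The beaker rim centre is at about side (304,183) and top (265,199), and the stand corners are visible in both views. Next I fit the poses.

```bash
cat > vis.py <<'E'
import numpy as np, cv2
from scipy.optimize import least_squares
from scipy.spatial.transform import Rotation as R
def load(c): d=np.load(f"pics/{c}0.npz"); return d["mtx"],d["cam_to_world"]
def proj(K,T,P):
    p=(np.atleast_2d(P)-T[:3,3])@T[:3,:3]; p=p*[1,-1,-1]
    q=p@K.T; return q[:,:2]/q[:,2:]
def tri(views):  # [(K,T,px)] -> point, residual px
    f=lambda X: np.concatenate([proj(K,T,X)[0]-px for K,T,px in views])
    s=least_squares(f,[.6,0,.1]); return s.x,s.fun
def stand_pts(x,y,yaw):
    Rz=R.from_euler('z',yaw).as_matrix(); o=np.array([x,y,0])
    c=np.array([[sx*.085,sy*.05,.012] for sx,sy in((1,1),(1,-1),(-1,-1),(-1,1))])@Rz.T+o
    Rb=beaker_R(yaw); ob=o+Rz@[.05,0,.026]
    return c, ob, Rb
def beaker_R(yaw): return R.from_euler('z',yaw).as_matrix()@R.from_euler('y',-.35).as_matrix()
def circle(o,Rm,r,z,n=48):
    t=np.linspace(0,2*np.pi,n); return o+np.c_[r*np.cos(t),r*np.sin(t),0*t+z]@Rm.T
E
cat > fit.py <<'E'
from vis import *
S=load("side");T=load("top")
fs=lambda x,y:np.array([x/2.6+190,y/2.6+80]); ft=lambda x,y:np.array([x/2+130,y/2+100])
# stand clicks (top surface corners), order far-left.. by matching nearest
tc=[ft(315,150),ft(340,285),ft(262,300),ft(237,165)]
sc=[fs(388,350),fs(355,408)]
rimT,rimS=ft(271,199),fs(296,268)
def res(p):
    c,ob,Rb=stand_pts(*p); m=ob+Rb@[0,0,.13]
    pt=proj(*T,c);ps=proj(*S,c)
    r=[pt[np.argmin(np.linalg.norm(pt-k,axis=1))]-k for k in tc]+[ps[np.argmin(np.linalg.norm(ps-k,axis=1))]-k for k in sc]
    r+=[proj(*T,m)[0]-rimT,proj(*S,m)[0]-rimS]
    return np.concatenate(r)
best=min((least_squares(res,[.5,.1,y0]) for y0 in np.arange(-3,3.2,.5)),key=lambda s:s.cost)
print("stand",best.x,best.cost); print(np.round(best.fun.reshape(-1,2),1).tolist())
p=best.x
print("rim tri",tri([(*T,rimT),(*S,rimS)]), "model",stand_pts(*p)[1]+beaker_R(p[2])@[0,0,.13])
print("pot",tri([(*T,ft(544,201)),(*S,fs(434.5,171))]))
print("handle top",tri([(*T,ft(580,183)),(*S,fs(443,80))]))
np.save("stand.npy",p)
# overlay
c,ob,Rb=stand_pts(*p); pot,_=tri([(*T,ft(544,201)),(*S,fs(434.5,171))]);pot[2]=0
ims=[]
for n,V,(x0,x1,y0,y1) in(("side",S,(260,380,100,245)),("top",T,(235,435,160,260))):
    im=cv2.resize(cv2.imread(f"pics/{n}0.png")[y0:y1,x0:x1],None,fx=4,fy=4,interpolation=3)
    for P,col in((c,(0,255,0)),(circle(ob,Rb,.03,.13),(0,255,255)),(circle(ob,Rb,.03,0.),(0,200,255)),(circle(pot,np.eye(3),.034,.08),(255,0,255)),(circle(pot,np.eye(3),.034,0),(255,0,255))):
        cv2.polylines(im,[np.int32((proj(*V,P)-[x0,y0]+.5)*4)],True,col,1)
    ims.append(im)
w=max(i.shape[1] for i in ims)
cv2.imwrite("pics/ov_side.png",ims[0]);cv2.imwrite("pics/ov_top.png",ims[1])
E
python3 fit.py
```

```text
stand [0.60940741 0.11948689 0.18909304] 4.4837745592471965
[[0.6, -1.1], [0.9, -0.4], [-1.2, 0.3], [-0.3, -0.6], [1.0, -0.9], [0.4, 0.6], [-1.0, 0.8], [0.1, -0.6]]
rim tri (array([0.61695323, 0.119031  , 0.14365165]), array([ 0.06323212,  0.13369545, -0.18925228, -0.05104497])) model [0.61473403 0.1205063  0.14811845]
pot (array([ 0.62334818, -0.17739831,  0.07276163]), array([ 0.09615243,  0.18397268, -0.29501988, -0.03639233]))
handle top (array([ 0.6202941 , -0.18543689,  0.20481696]), array([-0.17450218, -0.33400621,  0.59920279,  0.07423887]))
```

```bash
cat > rob.py <<'E'
from station import manip
from vis import *
STAND=np.load("stand.npy"); YAW=STAND[2]
def quat(Rm): q=R.from_matrix(Rm).as_quat(); return [q[3],*q[:3]]
def toolR(xdir,ydir):
    y=np.array(ydir,float);y/=np.linalg.norm(y); x=np.array(xdir,float);x-=x@y*y;x/=np.linalg.norm(x)
    return np.c_[x,y,np.cross(x,y)]
def curR(): q=manip.get_orientation(); return R.from_quat([*q[1:],q[0]]).as_matrix()
def shot(c,n):
    d=manip.camera(c); cv2.imwrite(f"pics/{n}.png",d["pixels"]); np.savez(f"pics/{n}.npz",**d); return d
def projf(d,P):
    K,T=d["mtx"],d["cam_to_world"]; p=((np.atleast_2d(P)-T[:3,3])@T[:3,:3])*[1,-1,-1]
    rr=np.linalg.norm(p[:,:2],axis=1); th=np.arctan2(rr,p[:,2])
    return np.c_[K[0,0]*th*p[:,0]/rr+K[0,2],K[1,1]*th*p[:,1]/rr+K[1,2]]
E
python3 - <<'E'
from rob import *
for s in (1,-1):
    c=np.array([np.cos(YAW),np.sin(YAW),0])*s
    Rd=toolR(c,[0,0,-1]); Rb=beaker_R(YAW); Rt=toolR(Rb[:,0]*s,-Rb[:,2])
    ob=stand_pts(*STAND)[1]
    for nm,p,r in(("pot",[.62,-.18,.16],Rd),("hover",[.56,-.18,.36],Rd),("bk",ob+Rb@[0,0,.16],Rt),("bkhi",ob+Rb@[0,0,.36],Rt),("bkhover",ob+[-.1,0,.35],Rd)):
        q=manip.inverse_kinematics(list(p),quat(r)); print(s,nm,None if q is None else np.round(q,2))
s=1 if manip.inverse_kinematics([.56,-.18,.36],quat(toolR([np.cos(YAW),np.sin(YAW),0],[0,0,-1]))) is not None else -1
E
```

```text
1 pot [-0.33  0.55  1.67 -0.    0.92 -0.52]
1 hover [-0.36  0.29  1.57 -0.    1.28 -0.55]
1 bk [ 0.13  0.36  2.04  0.05  0.39 -0.1 ]
1 bkhi [ 0.12  0.03  1.93  0.03  0.83 -0.08]
1 bkhover [ 0.17  0.26  1.58 -0.    1.31 -0.02]
-1 pot [-0.33  0.55  1.67 -0.    0.92  2.62]
-1 hover [-0.36  0.29  1.57 -0.    1.28  2.59]
-1 bk None
-1 bkhi None
-1 bkhover None
```

```bash
python3 - <<'E'
from rob import *
Rd=toolR([np.cos(YAW),np.sin(YAW),0],[0,0,-1])
ims=[]
for n,p in(("w_bk",[.56,.10,.34]),("w_pot",[.60,-.18,.33])):
    manip.move_ptp(p,quat(Rd)); d=shot("wrist",n)
    print(manip.get_t(),d["mtx"].tolist(),np.round(d["cam_to_world"],3).tolist())
    for q in ("brush","pot") if n=="w_pot" else ("beaker","stand"):
        r=manip.outline_of("wrist",q); print(n,q,[(round(x["confidence"],2),np.round(x["position"]).tolist(),int(x["mask"].sum())) for x in r[:2]])
    ims.append(cv2.resize(d["pixels"],(480,300),interpolation=cv2.INTER_AREA))
cv2.imwrite("pics/w2.png",np.vstack(ims))
E
```

```text
3.8833 [[309.70691628693146, 0.0, 321.87879593728627], [0.0, 309.70691628693146, 198.2734708054567], [0.0, 0.0, 1.0]] [[0.983, -0.175, -0.059, 0.545], [0.185, 0.931, 0.314, 0.179], [0.0, -0.32, 0.948, 0.483], [0.0, 0.0, 0.0, 1.0]]
w_bk beaker [(0.91, [384.0, 155.0], 2718)]
w_bk stand [(0.93, [360.0, 145.0], 7372)]
5.125 [[309.70691628693146, 0.0, 321.87879593728627], [0.0, 309.70691628693146, 198.2734708054567], [0.0, 0.0, 1.0]] [[0.982, -0.177, -0.06, 0.585], [0.187, 0.931, 0.313, -0.1], [0.001, -0.319, 0.948, 0.474], [0.0, 0.0, 0.0, 1.0]]
w_pot brush [(0.78, [339.0, 174.0], 1191)]
w_pot pot [(0.86, [346.0, 156.0], 1425)]
```

View pics/w2.png

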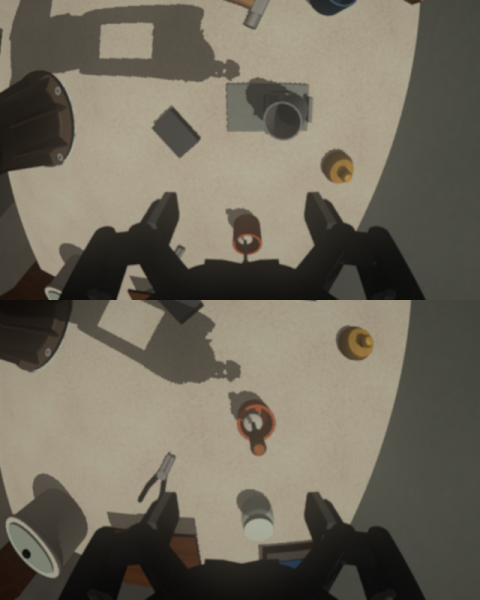

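The wrist views show the stand and beaker at about (360,145) and the pot with the brush at about (340,165), at full resolution. I'll zoom with the current model overlaid.

```bash
cat > ov.py <<'E'
from vis import *
import sys
def projf(d,P):
    K,T=d["mtx"],d["cam_to_world"]; p=((np.atleast_2d(P)-T[:3,3])@T[:3,:3])*[1,-1,-1]
    rr=np.linalg.norm(p[:,:2],axis=1); th=np.arctan2(rr,p[:,2])
    return np.c_[K[0,0]*th*p[:,0]/rr+K[0,2],K[1,1]*th*p[:,1]/rr+K[1,2]]
st=np.load("stand.npy"); pot=np.array([.6233,-.1774,0])
c,ob,Rb=stand_pts(*st); E=np.eye(3)
ims=[]
for n,(x0,x1,y0,y1),Ls in(("w_bk",(295,425,100,190),[c,circle(ob,Rb,.03,.13)]),("w_pot",(305,385,123,213),[circle(pot,E,.034,.08),circle(pot,E,.034,0)])):
    d=np.load(f"pics/{n}.npz"); f=540/(y1-y0)*.65
    im=cv2.resize(d["pixels"][y0:y1,x0:x1],None,fx=f,fy=f,interpolation=3)
    im=np.clip(im*1.4,0,255).astype(np.uint8)
    for P in Ls: cv2.polylines(im,[np.int32((projf(d,P)-[x0,y0]+.5)*f)],True,(0,255,0),1)
    ims.append(im); print(n,f,im.shape,x0,y0)
cv2.imwrite("pics/ovw.png",np.hstack(ims))
E
python3 ov.py
```

```text
w_bk 3.9000000000000004 (351, 507, 3) 295 100
w_pot 3.9000000000000004 (351, 312, 3) 305 123
```

View pics/ovw.png

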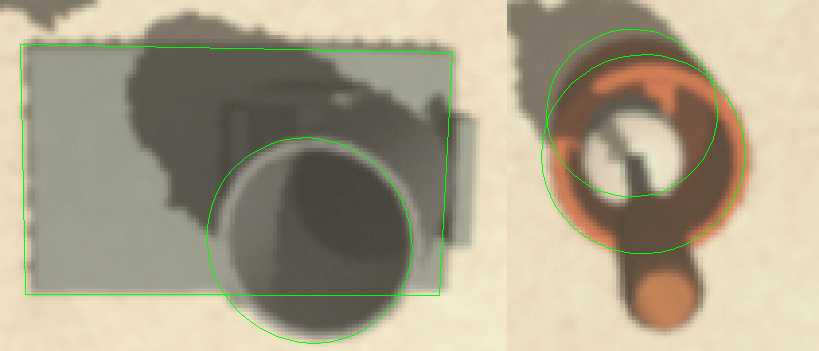

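The model overlay is within about 2 mm: the rim sits about 2 mm farther in +x, and the pot about 1.5 mm farther in +x. I'll do a joint fit of all views, with known heights fixed.

```bash
cat > fit2.py <<'E'
from vis import *
from ov import projf
S=load("side");T=load("top"); WB=np.load("pics/w_bk.npz");WP=np.load("pics/w_pot.npz")
WB={k:WB[k] for k in WB};WP={k:WP[k] for k in WP}
fs=lambda x,y:np.array([x/2.6+190,y/2.6+80])-.3; ft=lambda x,y:np.array([x/2+130,y/2+100])-.25
fb=lambda x,y:np.array([x/3.9+295,y/3.9+100])-.4; fp=lambda x,y:np.array([(x-507)/3.9+305,y/3.9+123])-.4
P={"T":lambda X:proj(*T,X)[0],"S":lambda X:proj(*S,X)[0],"B":lambda X:projf(WB,X)[0],"P":lambda X:projf(WP,X)[0]}
mm={"T":2.35,"S":2.6,"B":1.3,"P":1.3} # approx mm per px
def near(k,c,px): 
    q=np.array([P[k](x) for x in c]); return q[np.argmin(np.linalg.norm(q-px,axis=1))]-px
cor=[("T",ft(*a)) for a in((315,150),(340,285),(262,300),(237,165))]+[("S",fs(388,350)),("S",fs(355,408))]+[("B",fb(*a)) for a in((27,45),(452,52),(446,293),(32,293))]
rim=[("T",ft(271,199)),("S",fs(296,268)),("B",fb(317,238))]
def res(p,ks,):
    c,ob,Rb=stand_pts(*p); m=ob+Rb@[0,0,.13]
    return np.concatenate([mm[k]*near(k,c,px)*.5 for k,px in cor if k in ks]+[mm[k]*(P[k](m)-px) for k,px in rim if k in ks])
for ks in("T","S","B","TS","TSB"):
    s=least_squares(res,np.load("stand.npy"),args=(ks,),loss="soft_l1"); p=s.x
    c,ob,Rb=stand_pts(*p); print(ks,"stand",np.round(p,4),"rim",np.round(ob+Rb@[0,0,.13],4),"cost",round(s.cost,2))
np.save("stand2.npy",p)
pr=[("T",ft(544,201)),("S",fs(434.5,171)),("P",fp(650,156))]
for ks in("T","S","P","TSP"):
    s=least_squares(lambda a:np.concatenate([mm[k]*(P[k]([*a,.08])-px) for k,px in pr if k in ks]),[.62,-.18]); print(ks,"pot",np.round(s.x,4),round(s.cost,2))
np.save("pot.npy",s.x)
ht=[("T",ft(580,183)),("S",fs(443,80)),("P",fp(665,298))]; hd=[("T",ft(547,207)),("P",fp(632,156))]
for ks in("T","P","TSP"):
    def f(a):
        e=np.array([a[0],a[1],.008]); d=np.array([a[2],a[3],np.sqrt(1-a[2]**2-a[3]**2)])
        return np.concatenate([mm[k]*(P[k](e+.198*d)-px) for k,px in ht if k in ks]+[mm[k]*(P[k](e+.046*d)-px) for k,px in hd if k in ks])
    s=least_squares(f,[.62,-.18,0,0]); print(ks,"brush",np.round(s.x,4),round(s.cost,2), "grip",np.round(s.x[:2]+.165*s.x[2:],4))
np.save("brush.npy",s.x)
E
python3 fit2.py | grep -v w_
```

```text
T stand [0.6105 0.1186 0.1955] rim [0.6158 0.1196 0.1481] cost 4.4
S stand [0.6102 0.1211 0.1901] rim [0.6155 0.1221 0.1481] cost 1.4
B stand [0.6118 0.1207 0.1952] rim [0.6171 0.1218 0.1481] cost 0.62
TS stand [0.6107 0.1196 0.1897] rim [0.616  0.1206 0.1481] cost 6.79
TSB stand [0.6111 0.1202 0.193 ] rim [0.6164 0.1213 0.1481] cost 8.48
T pot [ 0.6232 -0.1752] 0.0
S pot [ 0.6197 -0.1708] 0.0
P pot [ 0.6256 -0.1772] 0.0
TSP pot [ 0.6236 -0.1756] 8.56
T brush [ 0.6205 -0.1831 -0.0029 -0.0098] 0.0 grip [ 0.62   -0.1847]
P brush [ 0.6217 -0.1831  0.0066 -0.0096] 0.0 grip [ 0.6228 -0.1846]
TSP brush [ 0.6209 -0.1831  0.005  -0.0088] 5.15 grip [ 0.6217 -0.1846]
```

```bash
cat >> rob.py <<'E'
STAND=np.load("stand2.npy"); YAW=STAND[2]; POT=np.array([.6245,-.1764])
C_,OB,RB=stand_pts(*STAND)
RD=toolR([np.cos(YAW),np.sin(YAW),0],[0,0,-1]); RT=toolR(RB[:,0],-RB[:,2])
L=.146  # brush end ahead of TCP along tool y
def tcp_for(x,z,y=0.): # TCP for brush end at beaker (x,y,z)
    return list(OB+RB@[x,y,z+L])
def status(m=""): print(m,"t",round(manip.get_t(),2),"p",np.round(manip.get_position(),4),"F",np.round(manip.get_ft_force(),2),"gap",round(manip.get_finger_gap(),4))
E
python3 - <<'E'
from rob import *
g=[.6220,-.1847]
manip.move_ptp([*g,.25],quat(RD)); manip.move_linear([*g,.154],feed=.1,contact_N=8); status("down")
manip.clamp(50); status("clamped")
manip.move_linear([*g,.40],feed=.2); status("lift")
print(np.round(manip.inverse_kinematics(tcp_for(0,.165),quat(RT)),2))
manip.move_ptp(tcp_for(0,.165),quat(RT)); manip.hold(.3); status("above beaker")
for c in("side","top","wrist"): shot(c,"a_"+c)
E
cat > ov3.py <<'E'
from rob import *
ims=[]
R_=curR(); p=manip.get_position()
br=[p+R_@[0,L-.198,0],p+R_@[0,L-.046,0],p+R_@[0,L,0]]
hd=[circle(br[2],np.c_[R_[:,0],R_[:,2],R_[:,1]],.017,-z) for z in(0,.046)]
for c,n,(x0,x1,y0,y1) in(("side","a_side",(250,370,90,240)),("top","a_top",(230,330,130,260))):
    d=np.load(f"pics/{n}.npz"); im=cv2.resize(d["pixels"][y0:y1,x0:x1],None,fx=600/(y1-y0)/1.2,fy=600/(y1-y0)/1.2,interpolation=3); f=600/(y1-y0)/1.2
    im=np.clip(im*1.5,0,255).astype(np.uint8)
    for P,col in((circle(OB,RB,.03,.13),(0,255,255)),(br,(0,255,0)),(hd[0],(0,255,0)),(hd[1],(0,255,0)),(C_,(255,200,0))):
        cv2.polylines(im,[np.int32((proj(d["mtx"],d["cam_to_world"],np.array(P))-[x0,y0]+.5)*f)],False,col,1)
    ims.append(im); print(f,im.shape)
cv2.imwrite("pics/ov3.png",np.hstack(ims))
E
python3 ov3.py
```

```text
down t 6.76 p [ 0.6224 -0.1849  0.1547] F [ 0.4  -0.44  0.88] gap 0.0851
clamped t 7.38 p [ 0.6221 -0.1847  0.1541] F [0.98 0.09 0.76] gap 0.0187
lift t 8.76 p [ 0.6216 -0.1845  0.3988] F [-0.07  0.38 -1.37] gap 0.0187
[ 0.13  0.11  1.97  0.04  0.72 -0.09]
above beaker t 10.25 p [0.556  0.1088 0.3181] F [-0.7   0.3  -0.51] gap 0.0188
3.3333333333333335 (500, 400, 3)
3.846153846153846 (500, 385, 3)
```

View pics/ov3.png

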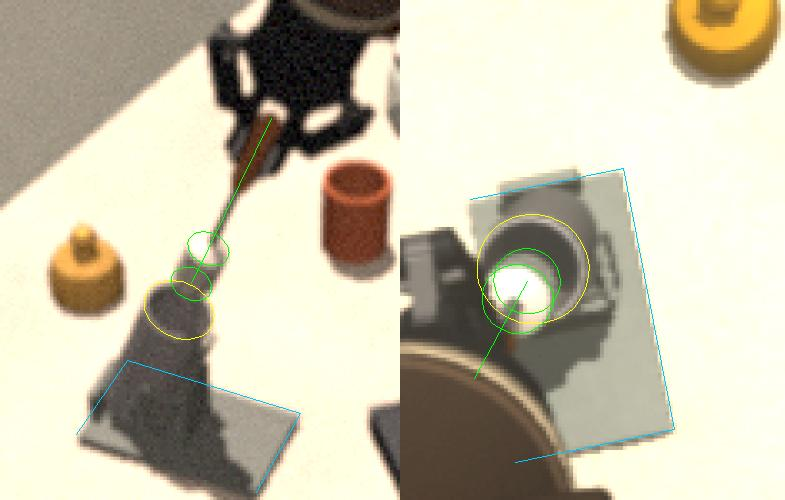

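Brush, rim and stand overlays agree to about 2–3 mm. I'll insert and feel for the plate first.

```bash
cat >> rob.py <<'E'
def favg(n=8):
    f=[]
    for _ in range(n): manip.hold(.02); f.append(manip.get_ft_force())
    return RB.T@np.mean(f,0), np.std(f,0)
def bpos():  # brush end in beaker frame, nominal
    p=np.array(manip.get_position())+curR()[:,1]*L
    return RB.T@(p-OB)
E
python3 - <<'E'
from rob import *
manip.clamp(100); f0,sd=favg(); np.save("f0.npy",f0); print("bias",f0,sd,bpos())
print(manip.move_linear(tcp_for(0,.115),feed=.08,contact_N=5), bpos())
f,_=favg(); print(f-f0)
hit=manip.move_linear(tcp_for(0,.050),feed=.06,contact_N=5); f,_=favg(); print(hit,bpos(),f-f0)
if not hit:
    hit=manip.move_linear(tcp_for(0,.003),feed=.025,contact_N=3.5); manip.hold(.15); f,_=favg(); print("plate",hit,bpos(),f-f0)
status()
E
```

```text
bias [-0.11658399 -0.02524032 -0.87276293] [0.51071241 0.47902364 0.66181557] [3.31027046e-05 3.18674989e-05 1.65041267e-01]
False [ 2.03863366e-04 -1.18021034e-05  1.15166399e-01]
[-0.0591121  -0.09582499  0.2295333 ]
False [ 3.27671258e-04 -1.41048372e-05  5.03585285e-02] [-0.24163704  0.17876975  0.350893  ]
plate True [-1.79826058e-04 -2.12738201e-05  3.16246265e-02] [ 0.48222053 -0.08082802  7.35733859]
 t 14.23 p [0.6003 0.1181 0.1928] F [-1.89 -0.6   5.9 ] gap 0.0178
```

The plate is at z≈33 mm, pressed with about 7 N. Next is the lower-wall rub.

```bash
cat >> rob.py <<'E'
def rub(f0):
    manip.move_linear(tcp_for(0,.060),feed=.06); f0=favg(12)[0]
    manip.move_linear(tcp_for(-.006,.060),feed=.04,contact_N=4)
    hit=manip.move_linear(tcp_for(-.022,.060),feed=.012,contact_N=2.2); x=bpos()[0]
    f=favg()[0]-f0; print("low wall",hit,np.round(bpos(),4),np.round(f,2))
    for z in (.060,.070,.080,.090,.097,.102):
        if z>.06: manip.move_linear(tcp_for(x,z),feed=.04,contact_N=8)
        for _ in range(5):
            f=favg(10)[0]-f0; 
            if 1.5<f[0]<5: break
            x+= -.0006 if f[0]<=1.5 else .0006
            x=max(x,-.028); manip.move_linear(tcp_for(x,z),feed=.02)
        print(" z",np.round(bpos(),4),np.round(f,2))
    return x
E
python3 - <<'E'
from rob import *
rub(np.load("f0.npy")); status()
E
```

```text
low wall True [-0.0093 -0.      0.0598] [ 2.89 -0.04  0.95]
 z [-0.0094 -0.      0.0598] [3.49 0.13 1.69]
 z [-0.0094  0.      0.0699] [3.36 0.26 2.28]
 z [-0.0094 -0.      0.0799] [ 3.44 -0.02  2.55]
 z [-0.0095  0.      0.0899] [3.77 0.04 2.78]
 z [-0.0095  0.      0.0969] [3.65 0.18 2.09]
 z [-0.0095  0.      0.1019] [3.16 0.26 1.71]
 t 18.86 p [0.5682 0.1118 0.2557] F [2.53 0.81 1.83] gap 0.0178
```

```bash
python3 - <<'E'
from rob import *
manip.move_linear(tcp_for(0,.100),feed=.04); f0=favg(12)[0]; print(f0)
hit=manip.move_linear(tcp_for(0,.045),feed=.06,contact_N=5); print(hit,favg()[0]-f0)
hit=manip.move_linear(tcp_for(0,.015),feed=.025,contact_N=3.5); manip.hold(.15); print("plate",hit,bpos(),favg()[0]-f0)
rub(f0)
manip.move_linear(tcp_for(0,.100),feed=.03); manip.move_linear(tcp_for(0,.18),feed=.12); print(favg()[0]); status()
for c in("side","top"): shot(c,"a_"+c)
E
python3 ov3.py
```

```text
[-0.28786839 -0.07003685 -0.59970598]
False [-0.01216459  0.18574328  0.00060796]
plate True [-2.88109728e-04 -1.63607866e-05  3.16640459e-02] [ 0.4678959  -0.26916868  7.0592918 ]
low wall True [-0.0094 -0.      0.0598] [ 2.64 -0.45  1.28]
 z [-0.0095 -0.      0.0598] [ 3.43 -0.27  1.15]
 z [-0.0096  0.      0.0699] [ 3.74 -0.51  2.61]
 z [-0.0096  0.      0.0799] [ 3.81 -0.37  2.62]
 z [-0.0097  0.      0.0899] [ 4.51 -0.42  2.62]
 z [-0.0097  0.      0.0969] [ 4.19 -0.19  2.11]
 z [-0.0098  0.      0.1019] [ 4.14 -0.38  1.68]
[-0.29322833 -0.35694348 -0.61527055]
 t 27.62 p [0.5502 0.1083 0.3313] F [ 0.33 -0.02  0.02] gap 0.0177
3.3333333333333335 (500, 400, 3)
3.846153846153846 (500, 385, 3)
```

View pics/ov3.png

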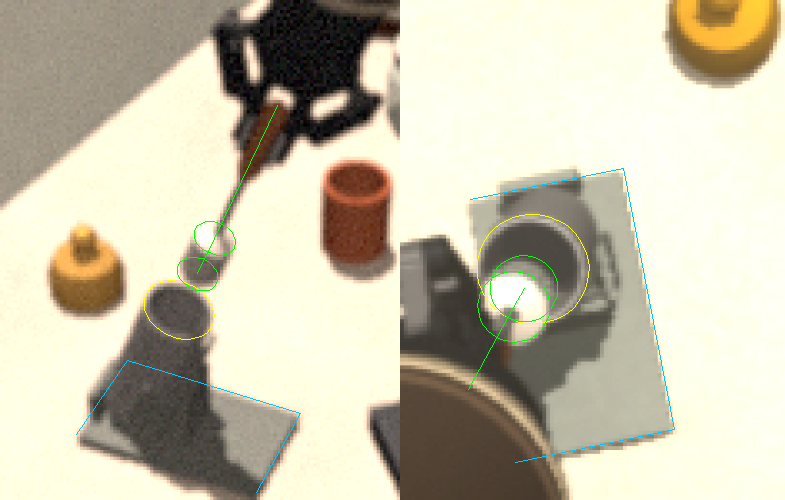

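```bash
cat > back.py <<'E'
from rob import *
g=[.625,-.178]
manip.move_linear(tcp_for(0,.23),feed=.2)
manip.move_ptp([*g,.36],quat(RD)); manip.hold(.2)
d=shot("wrist","ret_w"); shot("top","ret_t"); shot("side","ret_s")
manip.move_linear([*g,.25],feed=.15)
f0=favg(10)[0]; Fz0=np.mean([manip.get_ft_force()[2] for _ in range(1)])
hit=manip.move_linear([*g,.175],feed=.08,contact_N=6); status(f"in pot {hit}")
E
python3 back.py
python3 - <<'E'
from rob import *
p=[.625,-.178,.36]
e=np.array([p[0],p[1],p[2]-L]); ims=[]
for n,(x0,x1,y0,y1) in(("ret_s",(310,400,70,180)),("ret_t",(370,450,150,250))):
    d=np.load(f"pics/{n}.npz"); f=500/(y1-y0); im=cv2.resize(d["pixels"][y0:y1,x0:x1],None,fx=f,fy=f,interpolation=3)
    for P in (circle([*POT,0],np.eye(3),.034,.08),np.array([e,e+[0,0,.198]]),circle(e,np.eye(3),.013,0)):
        cv2.polylines(im,[np.int32((proj(d["mtx"],d["cam_to_world"],P)-[x0,y0]+.5)*f)],False,(0,255,0),1)
    ims.append(im)
cv2.imwrite("pics/ret.png",np.hstack(ims))
E
```

```text
in pot False t 31.75 p [ 0.6254 -0.1781  0.1755] F [-0.26  0.27 -0.39] gap 0.0178
```

View pics/ret.png

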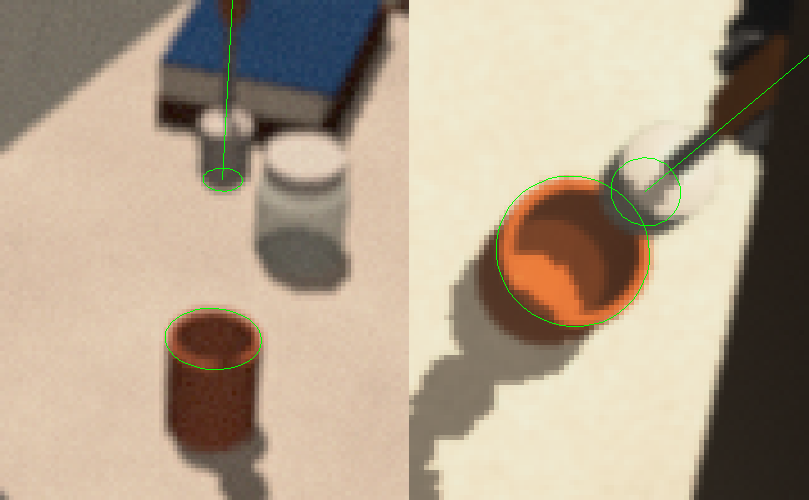

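The brush is vertical over the pot and the pot's rim matches the model. Now I set it down.

```bash
python3 - <<'E'
from rob import *
g=[.625,-.178]
f0=np.mean([(manip.hold(.02),manip.get_ft_force())[1] for _ in range(12)],0)
hit=manip.move_linear([*g,.146],feed=.012,contact_N=2.0); z=manip.get_position()[2]
fz=lambda:np.mean([(manip.hold(.02),manip.get_ft_force())[1] for _ in range(10)],0)-f0
f=fz(); print("floor",hit,round(z,4),f)
for _ in range(8):
    if f[2]<1.8: break
    z+=.0003; manip.move_linear([*g,z],feed=.01); f=fz(); print(round(z,4),f)
manip.release(); status("rel"); manip.hold(.3)
manip.move_linear([*g,.30],feed=.1); manip.hold(.3)
for c in("side","top","wrist"): shot(c,"e_"+c)
status()
a=[cv2.resize(cv2.imread(f"pics/e_{n}.png")[y0:y0+100,x0:x0+88],None,fx=4.5,fy=4.5,interpolation=3) for n,x0,y0 in(("side",310,80),("wrist",295,120))]
cv2.imwrite("pics/end.png",np.hstack(a))
E
```

```text
floor True 0.1533 [0.63716421 0.05373601 4.30099948]
0.1536 [ 0.66943072 -0.10428354  3.42504584]
0.1539 [0.79067381 0.05549911 2.45935635]
0.1542 [0.81052653 0.14103533 1.58669306]
rel t 35.65 p [ 0.625  -0.178   0.1542] F [-0.2   0.32 -0.79] gap 0.0857
 t 38.01 p [ 0.625 -0.178  0.3  ] F [0.5  0.26 0.37] gap 0.0856
```

View pics/end.png

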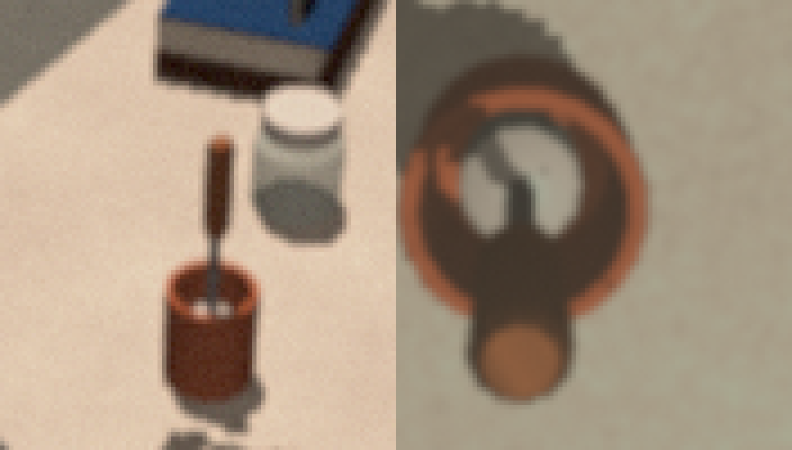

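The brush stands upright and centred in the pot, and the gripper is clear of it.

```bash
python3 - <<'E'
from rob import *
manip.finish_job(); print(manip.get_t())
E
```

```text
the job is handed in; nothing more can be done
the job is handed in; nothing more can be done
```

I took the brush from its pot, scrubbed the beaker twice and stood the brush back in the pot. The job was handed in at about 38 s of the 72 s allowed; no verdict was reported.

- **Plate:** I felt it both times at about 32 mm in the beaker frame, pressing with about 7 N.
- **Lower wall:** The head rubbed at 2.6–4.5 N, with its end going from about 60 to 102 mm and 9–10 mm off the axis. This matches the 10 mm the geometry gives.
- **Put back:** I lowered it to floor contact, eased to about 1.6 N and released it. The last pictures show it upright and near the centre of the pot, with the gripper clear. I did not measure its final position.

**Disagreements:**
- The side camera's estimate of the pot was about 5 mm off the other two views, so I left it out.
- During the upward rubs the force along the beaker's axis read 1–3 N positive, while friction should make it negative. I did not find out why.
- I did not measure the bystanders again. None of my moves went near them, and the lamp and jar looked in place in the pictures I viewed.

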